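# Find the caster with the bad swivel and scrap it

### The job

The four casters off the rolling steps stand upside down on the cutting mat; they look alike, but the swivel bearing of one is bad. Push the fork of each one round on its swivel, without shifting the caster: three run freely and must go through at least one full turn, the bad one drags and jams part of the way round. Then put the bad caster into the scrap tray, wholly inside and standing on its plate; leave the three sound ones standing where they are and do not disturb anything else on the bench.

Things in the scene. Friction and masses are not known exactly. Their poses are not given: they have to be found in the camera images.
- plate_1 (a point): Caster 1 of four look-alike swivel casters (0.7 to 0.95 kg) standing loose and upside down on the mat: centre of the underside of its steel mounting plate (105 x 80 x 4 mm, x along the 105), on the swivel axis; z up. Plate underside to top of wheel: 100 mm.
- plate_2 (a point): The same point of caster 2, a like caster.
- plate_3 (a point): The same point of caster 3, a like caster.
- plate_4 (a point): The same point of caster 4, a like caster.
- wheel_1 (a point): Wheel centre of caster 1, 30 mm out from the swivel axis, 62.5 mm above the plate's underside; turns with the fork. x: level, from swivel axis out through wheel; y: axle; z up. Wheel 75 mm across, 25 wide, rolls on its axle. Flat steel fork legs either side, 35 mm over all, 28 mm wide or more, slope from the swivel to 14 mm beyond the axle. Wheel's far edge is 67.5 mm from the swivel axis.
- wheel_2 (a point): The same point of caster 2.
- wheel_3 (a point): The same point of caster 3.
- wheel_4 (a point): The same point of caster 4.
- fork_1 (a joint): Swivel angle of caster 1's fork on its plate, rad, counter-clockwise from above positive, counts on past whole turns; starts within 0.35 of 0. A sound swivel, flicked sideways at the wheel, runs on by itself for a second or more, either way, without stops. The bad one needs about 1 N at the wheel, stops when no longer pushed, and jams at about 1.25 rad either way. Which is bad cannot be seen.
- fork_2 (a joint): Swivel angle of caster 2's fork, likewise.
- fork_3 (a joint): Swivel angle of caster 3's fork, likewise.
- fork_4 (a joint): Swivel angle of caster 4's fork, likewise.
- tray: Scrap tray of bare folded sheet metal, fixed, lying to the left of the mat: floor 1 mm thin and flat on the bench, inside 220 mm along its x and 200 mm along its y, walls 35 mm high on three sides, open on its -y side, which faces the mat. Origin: centre of the floor, at bench height; z up.
- mat: Dark green cutting mat, 420 x 400 x 3 mm, fixed to the bench, carrying the four casters in two rows of two about 180 mm apart. Origin: centre of its underside.
- tin: Small round metal tin, 51 mm across, 36 mm tall, standing between the casters in the middle of the mat. Not part of the job. Origin: underside centre.
- tape: Roll of masking tape lying flat, 100 mm across, 24 mm tall. Not part of the job. Origin: underside centre.
- wrench: Open-ended wrench, 170 mm long, lying flat. Not part of the job. Origin: underside centre.
- oil: Oil bottle, 54 mm across, 140 mm tall, standing. Not part of the job. Origin: underside centre.
- mug: White mug, 80 mm across, 92 mm tall. Not part of the job. Origin: underside centre.
- spare: Loose spare wheel without a fork lying flat, 75 mm across, 25 mm thick. Not part of the job. Origin: underside centre.
- driver: Screwdriver, 190 mm long, lying. Not part of the job. Origin: underside centre.
Mind the look-alikes: they are no part of the job. What is shaped like the part that bears plate_2 but red is not meant.

How it is judged:
On the way:
1. three forks have gone through a full turn (joint beyond 5.9 rad either way), the fourth one's wheel has been pushed round by 10 mm or more, and all casters still stand within 50 mm of their starts (distance of each of plate_1, plate_2, plate_3, plate_4 from where it was at the start of the episode below 0.05 m and angle between each of plate_1, plate_2, plate_3, plate_4's own z axis and vertical below 0.1 rad and (((value of joint fork_2 above 5.9 rad or value of joint fork_2 below -5.9 rad) and (value of joint fork_3 above 5.9 rad or value of joint fork_3 below -5.9 rad) and (value of joint fork_4 above 5.9 rad or value of joint fork_4 below -5.9 rad) and distance of wheel_1 from where it was at the start of the episode above 0.01 m) or ((value of joint fork_1 above 5.9 rad or value of joint fork_1 below -5.9 rad) and (value of joint fork_3 above 5.9 rad or value of joint fork_3 below -5.9 rad) and (value of joint fork_4 above 5.9 rad or value of joint fork_4 below -5.9 rad) and distance of wheel_2 from where it was at the start of the episode above 0.01 m) or ((value of joint fork_1 above 5.9 rad or value of joint fork_1 below -5.9 rad) and (value of joint fork_2 above 5.9 rad or value of joint fork_2 below -5.9 rad) and (value of joint fork_4 above 5.9 rad or value of joint fork_4 below -5.9 rad) and distance of wheel_3 from where it was at the start of the episode above 0.01 m) or ((value of joint fork_1 above 5.9 rad or value of joint fork_1 below -5.9 rad) and (value of joint fork_2 above 5.9 rad or value of joint fork_2 below -5.9 rad) and (value of joint fork_3 above 5.9 rad or value of joint fork_3 below -5.9 rad) and distance of wheel_4 from where it was at the start of the episode above 0.01 m))), for 0.1 s.
At the end, for the whole second after the job is handed in: one caster stands upright (within 0.1 rad) on the tray's floor, plate centre at least 34 mm inside the walls and 38 mm inside the open edge; the other three stand upright within 50 mm of where they began, their forks still a full turn round (joint beyond 5.9 rad either way) (((x of plate_1 in the frame of tray between -0.076 and 0.076 m and y of plate_1 in the frame of tray between -0.062 and 0.066 m and height (world z) of plate_1 below 0.006 m and angle between each of plate_1, plate_2, plate_3, plate_4's own z axis and vertical below 0.1 rad and distance of each of plate_2, plate_3, plate_4 from where it was at the start of the episode below 0.05 m and (value of joint fork_2 above 5.9 rad or value of joint fork_2 below -5.9 rad) and (value of joint fork_3 above 5.9 rad or value of joint fork_3 below -5.9 rad) and (value of joint fork_4 above 5.9 rad or value of joint fork_4 below -5.9 rad)) or (x of plate_2 in the frame of tray between -0.076 and 0.076 m and y of plate_2 in the frame of tray between -0.062 and 0.066 m and height (world z) of plate_2 below 0.006 m and angle between each of plate_2, plate_1, plate_3, plate_4's own z axis and vertical below 0.1 rad and distance of each of plate_1, plate_3, plate_4 from where it was at the start of the episode below 0.05 m and (value of joint fork_1 above 5.9 rad or value of joint fork_1 below -5.9 rad) and (value of joint fork_3 above 5.9 rad or value of joint fork_3 below -5.9 rad) and (value of joint fork_4 above 5.9 rad or value of joint fork_4 below -5.9 rad)) or (x of plate_3 in the frame of tray between -0.076 and 0.076 m and y of plate_3 in the frame of tray between -0.062 and 0.066 m and height (world z) of plate_3 below 0.006 m and angle between each of plate_3, plate_1, plate_2, plate_4's own z axis and vertical below 0.1 rad and distance of each of plate_1, plate_2, plate_4 from where it was at the start of the episode below 0.05 m and (value of joint fork_1 above 5.9 rad or value of joint fork_1 below -5.9 rad) and (value of joint fork_2 above 5.9 rad or value of joint fork_2 below -5.9 rad) and (value of joint fork_4 above 5.9 rad or value of joint fork_4 below -5.9 rad)) or (x of plate_4 in the frame of tray between -0.076 and 0.076 m and y of plate_4 in the frame of tray between -0.062 and 0.066 m and height (world z) of plate_4 below 0.006 m and angle between each of plate_4, plate_1, plate_2, plate_3's own z axis and vertical below 0.1 rad and distance of each of plate_1, plate_2, plate_3 from where it was at the start of the episode below 0.05 m and (value of joint fork_1 above 5.9 rad or value of joint fork_1 below -5.9 rad) and (value of joint fork_2 above 5.9 rad or value of joint fork_2 below -5.9 rad) and (value of joint fork_3 above 5.9 rad or value of joint fork_3 below -5.9 rad)))); the robot touches nothing.
It fails at once if a caster is tipped over (more than 0.6 rad) (angle between any of plate_1, plate_2, plate_3, plate_4's own z axis and vertical above 0.6 rad).
It fails at once if another thing on the bench is moved by more than 40 mm (distance of any of tin, tape, wrench, oil, mug, spare, driver from where it was at the start of the episode above 0.04 m).
It also fails if it takes over 70 s, if anything falls off the work surface, if the arm or the gripper's body presses on something with over 40 N, if the wrist force passes 120 N, or if a joint passes its speed limit or range.

### The arm

A 7-joint arm with a two-finger parallel gripper is mounted at the origin on the work surface. World frame = base frame: x ahead of the robot, y to its left, z up, the work surface at z = 0. Lengths are in m, angles in rad, forces in N, time in s.
With the tool pointing down it reaches from about 0.35 to 0.9 m from the base axis. Payload 19.9 kg.
Tool frame: the origin (TCP) lies between the finger pads; the fingertips stand 19 mm ahead of it and the grasp point (between the pads) is the TCP; z points along the fingers, y is the line along which they close (so a half turn about z gives the same grasp; the last joint's range is limited). The gripper opens to 94 mm and grips with 3 to 60 N. Pads are 16 mm wide; open, the fingers measure 119 mm over their backs; the gripper's body (75 mm by 177 mm) begins 78 mm behind the grasp point.
Start: joints at [-1.339, 0.417, -0.01, 1.614, 0.005, 1.111, -0.053], TCP at [0.168, 0.602, 0.224] pointing down, gripper open.
Joint ranges: [-2.81, 2.81], [-0.39, 2.02], [-1.27, 1.25], [0.06, 2.57], [-1.19, 4.33], [0.19, 2], [-2.82, 2.82]. Speed limits (rad/s): [1.89, 1.89, 2.39, 2.39, 3.01, 3.01, 3.01].

### API

Orientations are given as a 3x3 rotation matrix whose columns are the frame's x, y, z axes.
In Python, from rig import robot gives the robot as it stands. Calls block until the motion is done:
- robot.move_ptp(position, orientation): joint-space move of the TCP to a pose.
- robot.move_linear(position, velocity=0.15, frame=None, threshold=None): straight line of the TCP; frame=None keeps the orientation; velocity is the mean speed in m/s. With threshold (N) it stops when the force on the tool has changed by that much, and returns True; else False.
- robot.goto_joints(angles): joint-space move.
- robot.gripper_to(opening): finger opening in m; the grip force is fixed at half the most; returns when the fingers have stopped.
- robot.pause(seconds).
- robot.ik(position, orientation): joint angles nearest the present ones, or None.
- robot.get_state(): the state.
- robot.grab_frame(name): name is "side" or "top"; returns the picture (480x640x3 uint8, red, green, blue); there is no depth.
- robot.camera_info(name): a dict with "fx", "fy", "cx", "cy" (pixels), "rvec" (rotation vector, rad) and "tvec" (3), from world to camera coordinates, as OpenCV has them. Camera axes: x right, y down, z forward; pixel columns grow to the right and rows downward; lengths in m; the calibration is good to about 2 mm. A picture is of the moment at which its call begins. camera_info takes no time and is no camera call.
A pose or a line that the arm cannot do raises robot.PlanningError and nothing moves.
- robot.sign_off(): hands the job in; it is judged then, once.
The state is a dict: "time": time; "qpos": joint angles; "joint_vel": joint speeds; "effort": joint torques, N m; "ee_pos": TCP position; "tool_rot": TCP orientation; "force": force on the tool from outside, world axes, zero at the start; "moment": the same for the moment, N m; "opening": finger opening in m; "grasp_force": force on a finger pad.
Only numpy, scipy, OpenCV 4.12 (cv2) and the standard library are available. Lean on these libraries where they do the work, as an engineer would, in place of code of your own. Each camera call takes 0.05 s, during which the arm holds its last target. There are 200 camera calls.

## Working session

There is one attempt and no reset: what is moved stays moved. The work goes in short steps, each a Python script; the robot and the scene stay as the last script left them, time stands still between calls to the robot, and variables do not carry over. Pictures are saved under pics/ and viewed, at most 10 in all, crops included, and the job is handed in when it is done.

```bash
mkdir -p pics; ls; python3 - <<'E'
from rig import robot
import cv2
for n in ("top","side"):
    f=robot.grab_frame(n); cv2.imwrite(f"pics/{n}0.png",f[:,:,::-1]); print(n,robot.camera_info(n))
s=robot.get_state(); print(s["time"],s["ee_pos"],s["tool_rot"])
E
```

```text
pics
top {'fx': 570.7426692889742, 'fy': 570.7426692889742, 'cx': 322.60512102106117, 'cy': 245.44110744940392, 'rvec': array([ 2.15460816, -2.18112699,  0.11808795]), 'tvec': array([-0.00487334,  0.41639364,  1.65644111])}
side {'fx': 457.1531372532881, 'fy': 457.1531372532881, 'cx': 321.6965093076926, 'cy': 241.0443911289772, 'rvec': array([ 2.18596921, -0.87476848,  0.36532345]), 'tvec': array([-0.30717729,  0.22991601,  1.00155158])}
0.1 [0.16831557 0.60157717 0.22389506] [[-9.63030429e-01  2.69392547e-01 -2.20012233e-04]
 [ 2.69392625e-01  9.63029820e-01 -1.08627309e-03]
 [-8.07555337e-05 -1.10538371e-03 -9.99999386e-01]]
```

View pics/top0.png

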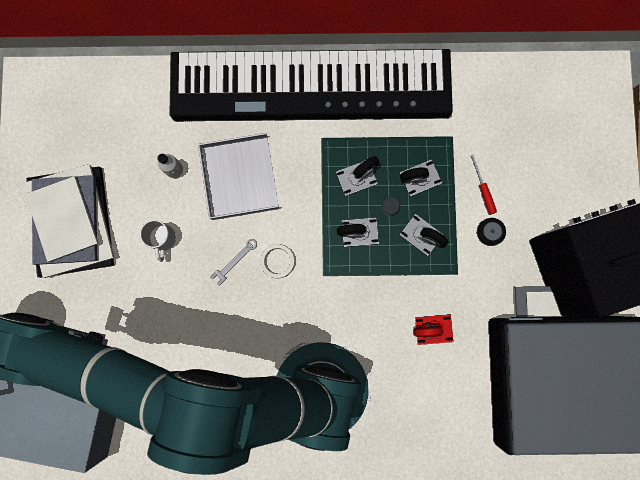

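View pics/side0.png

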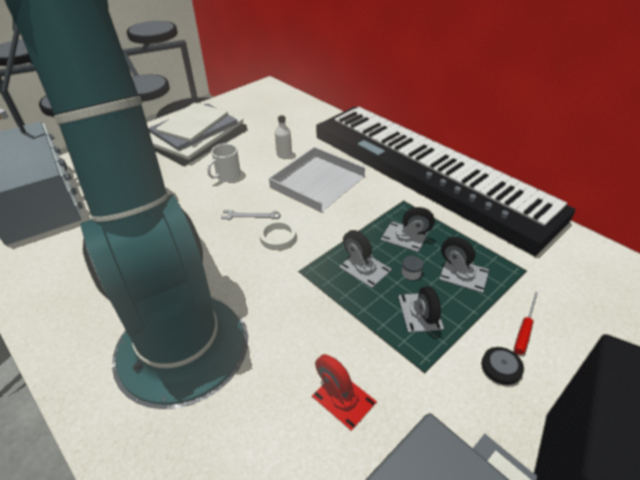

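Top view: four grey casters on the mat near (360,176), (421,178), (359,233) and (425,235). The look-alikes are the red caster (434,330), the loose spare wheel (491,232) and the tin (391,205). The tray is at (240,176). My choice is the four casters on the mat, which I'll measure and check in one crop.

```bash
cat > h.py <<'E'
import numpy as np, cv2
from rig import robot
def cam(n):
    c=robot.camera_info(n); R=cv2.Rodrigues(c["rvec"])[0]; return c,R,c["tvec"]
def ray(n,uv,z):
    c,R,t=cam(n); uv=np.atleast_2d(uv).astype(float)
    d=np.c_[(uv[:,0]-c["cx"])/c["fx"],(uv[:,1]-c["cy"])/c["fy"],np.ones(len(uv))]@R
    o=-R.T@t; return (o+d*((z-o[2])/d[:,2])[:,None])[:,:2]
def proj(n,P):
    c,R,t=cam(n); K=np.array([[c["fx"],0,c["cx"]],[0,c["fy"],c["cy"]],[0,0,1]])
    return cv2.projectPoints(np.atleast_2d(P).astype(float),c["rvec"],t,K,None)[0][:,0]
def casters(img):
    """plate centre+long axis from bright plate pixels, wheel offset from dark pixels; list by rough pixel"""
    hsv=cv2.cvtColor(img,cv2.COLOR_RGB2HSV); out=[]
    for i,(u,v) in enumerate([(360,176),(421,178),(359,233),(425,235)]):
        m=np.zeros(img.shape[:2],np.uint8); m[v-27:v+27,u-28:u+28]=1
        pl=((hsv[:,:,1]<60)&(hsv[:,:,2]>115)&(m>0)).astype(np.uint8)
        wh=((hsv[:,:,2]<45)&(m>0)).astype(np.uint8)
        n,l,s,_=cv2.connectedComponentsWithStats(wh); wh=(l==1+np.argmax(s[1:,4]))
        p=ray("top",np.argwhere(pl)[:,::-1],0.007).astype(np.float32)
        r=cv2.minAreaRect(p); 
        w=ray("top",np.argwhere(wh)[:,::-1],0.08).mean(0)
        out.append((r,w))
    return out
E
python3 - <<'E'
from h import *
img=robot.grab_frame("top"); c,R,t=cam("top"); print("cam",-R.T@t)
big=cv2.resize(img[130:285,315:465],None,fx=4,fy=4,interpolation=cv2.INTER_CUBIC)
for (r,w) in casters(img):
    print(np.round(r[0],3),np.round(r[1],3),round(r[2]),"wheel",np.round(w,3),"off",np.round(w-r[0],3))
    b=cv2.boxPoints(r); q=(proj("top",np.c_[b,np.full(4,.007)])-[315,130])*4
    cv2.polylines(big,[q.astype(int)],True,(255,255,0),1)
    cv2.circle(big,tuple(((proj("top",[*w,.08])[0]-[315,130])*4).astype(int)),4,(255,0,0),-1)
cv2.imwrite("pics/crop1.png",big[:,:,::-1])
print("tray",np.round(ray("top",[(199,144),(268,135),(281,209),(210,219)],0.0),3))
E
```

```text
cam [ 0.23813398 -0.00472003  1.69129373]
[ 0.623 -0.113] [0.079 0.104] 20 wheel [ 0.638 -0.141] off [ 0.015 -0.028]
[ 0.627 -0.324] [0.078 0.141] 22 wheel [ 0.612 -0.273] off [-0.015  0.051]
[ 0.457 -0.121] [0.082 0.103] 3 wheel [ 0.455 -0.091] off [-0.002  0.03 ]
[ 0.462 -0.314] [0.104 0.115] 53 wheel [ 0.431 -0.329] off [-0.031 -0.015]
tray [[0.733 0.361]
 [0.759 0.152]
 [0.53  0.113]
 [0.502 0.326]]
```

View pics/crop1.png

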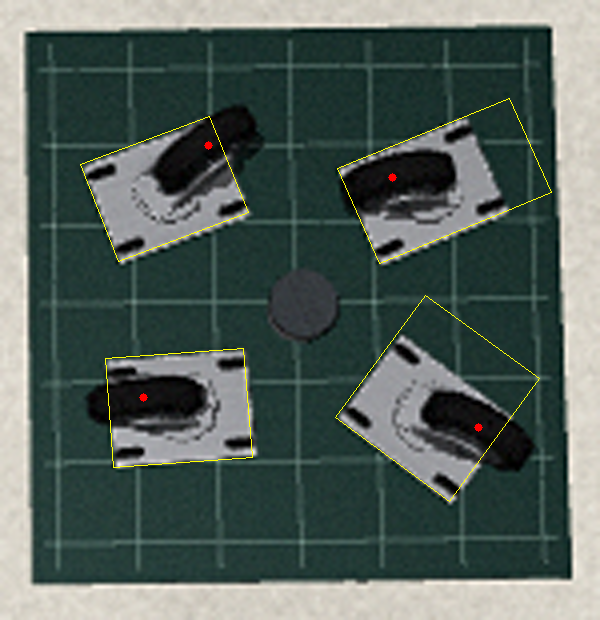

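Crop: the four grey casters on the green mat are confirmed. The plate boxes fit for the upper-left and lower-left ones. The other two boxes ran over onto grid lines, so I'll use the largest blob there. Next I write the turning routine and run the first caster.

```bash
sed -i 's|        p=ray("top",np.argwhere(pl)|        pl=cv2.morphologyEx(pl,cv2.MORPH_OPEN,np.ones((3,3),np.uint8)); n,l,s,_=cv2.connectedComponentsWithStats(pl); pl=(l==1+np.argmax(s[1:,4]))\n&|' h.py
cat >> h.py <<'E'
RT=np.array([[-1,0,0],[0,1,0],[0,0,-1.]])
RAD,ZT,ZUP=0.054,0.064,0.15
def pt(c,a,z): return np.array([c[0]+RAD*np.cos(a),c[1]+RAD*np.sin(a),z])
def spin(c,th,sgn=1,v=0.12,thr=2.5):
    """push fork (direction th) round swivel c; returns True if it went all round, False if jammed"""
    a0=th-sgn*np.radians(70)
    robot.move_ptp(pt(c,a0,ZUP),RT); robot.move_linear(pt(c,a0,ZT),0.2)
    f0=robot.get_state()["force"]; ok=True
    for k in range(1,16):
        a=a0+sgn*k*np.radians(29)
        for tries in range(3):
            hit=robot.move_linear(pt(c,a,ZT),v,threshold=thr)
            if not hit: break
            robot.pause(0.25); s=robot.get_state(); df=s["force"]-f0
            print("hit seg",k,"df",np.round(df,2),"finger at",np.degrees(np.arctan2(*(s["ee_pos"][:2]-c)[::-1])-th).round())
            if np.hypot(*df[:2])>1.5: ok=False; break
        if not ok: break
    print("end df",np.round(robot.get_state()["force"]-f0,2))
    if ok: robot.pause(0.6)
    else:
        s=robot.get_state()["ee_pos"]; robot.move_linear(pt(c,a-sgn*np.radians(40),ZT),v)
    p=robot.get_state()["ee_pos"]; robot.move_linear([p[0],p[1],ZUP],0.25)
    return ok
E
python3 - <<'E'
from h import *
C=[];TH=[]
for r,w in casters(robot.grab_frame("top")):
    c=np.array(r[0]); d=w-c; C.append(c); TH.append(np.arctan2(d[1],d[0]))
    print(c.round(3),np.round(r[1],3),round(r[2]),"off",d.round(3),"th",np.degrees(TH[-1]).round())
np.savez("c.npz",C=C,TH=TH)
for c in C:
    print([robot.ik(pt(c,a,z),RT) is not None for z in (ZT,ZUP) for a in np.arange(0,6.3,1.05)])
robot.gripper_to(0)
q=np.array([C[2][0]-.05,C[2][1]+.1,0.2]); robot.move_ptp(q,RT)
print("air",robot.move_linear(q-[0,.05,0],0.15,threshold=1.5), robot.get_state()["time"],robot.get_state()["opening"])
E
```

```text
[ 0.623 -0.113] [0.079 0.103] 20 off [ 0.015 -0.029] th -62.0
[ 0.608 -0.317] [0.056 0.11 ] 39 off [0.004 0.044] th 85.0
[ 0.458 -0.121] [0.079 0.104] 4 off [-0.003  0.031] th 96.0
[ 0.446 -0.293] [0.099 0.077] 6 off [-0.015 -0.036] th -113.0
[True, True, True, True, True, True, True, True, True, True, True, True]
[True, True, True, True, True, True, True, True, True, True, True, True]
[True, True, True, True, True, True, True, True, True, True, True, True]
[True, True, True, True, True, True, True, True, True, True, True, True]
air True 4.2 0.00040895808841174733
```

```bash
python3 - <<'E'
from h import *
d=np.load("c.npz"); C=d["C"].copy(); TH=d["TH"].copy(); img=robot.grab_frame  
for i,cs in ((1,[(338,168),(380,263),(505,208),(465,118)]),(3,[(400,335),(337,417),(450,503),(510,415)])):
    c=ray("top",np.array(cs)/4+[315,130],0.007).mean(0)
    w={1:(392,177),3:(478,427)}[i]; w=ray("top",np.array(w)/4+[315,130],0.08)[0]
    C[i]=c; TH[i]=np.arctan2(*(w-c)[::-1]); print(i,c.round(3),(w-c).round(3),np.degrees(TH[i]).round())
np.savez("c.npz",C=C,TH=TH)
p=robot.get_state()["ee_pos"]; 
for thr,v in ((2.5,.12),(4,.12),(4,.06)):
    f=robot.get_state()["force"]; h=robot.move_linear(p+[0,.028,0],v,threshold=thr); g=robot.get_state()["force"]; robot.pause(.15)
    print(thr,v,h,f.round(2),g.round(2),robot.get_state()["force"].round(2)); robot.move_linear(p,.12)
print(robot.get_state()["time"])
E
```

```text
1 [ 0.62  -0.307] [-0.007  0.034] 102.0
3 [ 0.448 -0.303] [-0.016 -0.025] -123.0
2.5 0.12 True [-0.48 -0.16 -0.47] [ 0.58 -0.59 -0.39] [ 0.25 -0.8   0.19]
4 0.12 True [0.33 0.65 0.28] [ 0.07  0.21 -0.28] [-0.24 -0.02 -0.36]
4 0.06 False [ 0.03 -1.11  0.78] [-0.35 -0.26  1.03] [-0.75 -0.5  -0.53]
6.5667
```

Wrist-force noise and inertial forces make jam detection by threshold unreliable at this speed. Instead I'll flick each fork by about 0.6 rad and use the camera to see which one doesn't run on.

```bash
cat >> h.py <<'E'
def flick(c,th,v=0.13):
    a0=th-np.radians(72)
    robot.move_ptp(pt(c,a0,0.135),RT); robot.move_linear(pt(c,a0,ZT),0.25)
    robot.move_linear(pt(c,th-np.radians(3),ZT),v)
    p=robot.get_state()["ee_pos"]; robot.move_linear([p[0],p[1],0.135],0.3)
E
python3 - <<'E'
from h import *
d=np.load("c.npz"); C=d["C"]; TH=d["TH"]
for i in (3,1,0,2):
    flick(C[i],TH[i]); print(i,robot.get_state()["time"])
robot.move_ptp([0.36,0.30,0.22],RT); print(robot.get_state()["time"])
img=robot.grab_frame("top")
cv2.imwrite("pics/crop2.png",cv2.resize(img[130:285,315:465],None,fx=4,fy=4,interpolation=cv2.INTER_CUBIC)[:,:,::-1])
E
```

```text
3 9.0417
1 11.4917
0 13.4333
2 15.525
16.975
```

View pics/crop2.png

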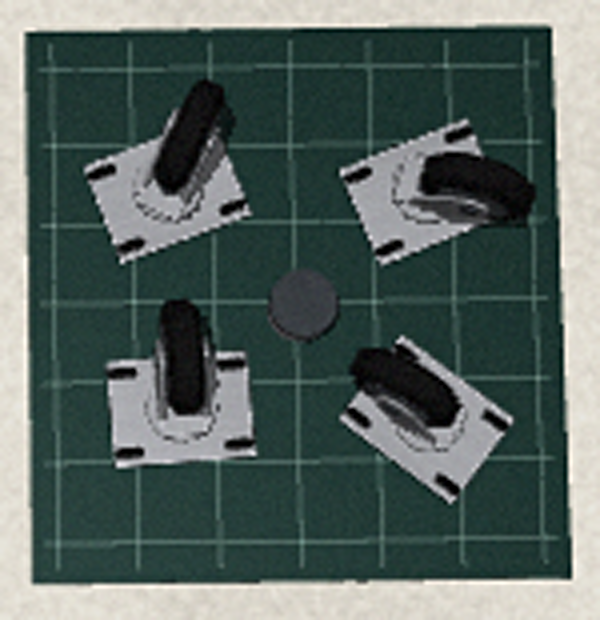

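Crop 2: the forks at (185,355), (475,187) and (405,385) ran on far past the push. The upper-left caster, wheel at (190,135), stopped after about 28°, exactly where the finger left it, so it is the bad one. Next I push the three sound ones well past a full turn.

```bash
cat >> h.py <<'E'
def wdir(img,C):
    hsv=cv2.cvtColor(img,cv2.COLOR_RGB2HSV); dark=(hsv[:,:,2]<45).astype(np.uint8); out=[]
    for c in C:
        m=np.zeros(dark.shape,np.uint8); u=proj("top",[*c,.05])[0]; cv2.circle(m,tuple(u.astype(int)),25,1,-1)
        n,l,s,_=cv2.connectedComponentsWithStats(dark*m); k=1+np.argmax(s[1:,4])
        d=ray("top",np.argwhere(l==k)[:,::-1],.08).mean(0)-c; out.append((np.arctan2(d[1],d[0]),np.hypot(*d)))
    return np.array(out)
def turn(c,now,target,v=0.15):
    """sweep finger ccw from 70 deg behind fork at 'now' until the fork is past 'target'"""
    a0=now-np.radians(72); a1=target-np.radians(30); n=int(np.ceil((a1-a0)/np.radians(30)))
    robot.move_ptp(pt(c,a0,0.14),RT); robot.move_linear(pt(c,a0,ZT),0.25)
    for a in np.linspace(a0,a1,n+1)[1:]: robot.move_linear(pt(c,a,ZT),v)
    robot.pause(0.4); p=robot.get_state()["ee_pos"]; robot.move_linear([p[0],p[1],0.14],0.3)
E
python3 - <<'E'
from h import *
d=np.load("c.npz"); C=d["C"]; TH=d["TH"]
w1=wdir(robot.grab_frame("top"),C); robot.pause(.2); w=wdir(robot.grab_frame("top"),C)
print(np.degrees(TH).round(),np.degrees(w1[:,0]).round(),np.degrees(w[:,0]).round(),w[:,1].round(3))
for i in (3,1,2):
    now=w[i,0]; 
    gone=(now-TH[i])%(2*np.pi); target=now+(2*np.pi-gone)+np.radians(80)
    print(i,"gone",np.degrees(gone).round()); turn(C[i],now,target); print(robot.get_state()["time"])
robot.move_ptp([0.36,0.30,0.22],RT)
img=robot.grab_frame("top"); w=wdir(img,C); print(np.degrees(w[:,0]).round(),robot.get_state()["time"])
cv2.imwrite("pics/crop3.png",cv2.resize(img[130:285,315:465],None,fx=4,fy=4,interpolation=cv2.INTER_CUBIC)[:,:,::-1])
E
```

```text
[ -62.  102.   96. -123.] [ -33. -115.   18.   58.] [ -33. -115.   91.   59.] [0.029 0.031 0.031 0.032]
3 gone 182.0
24.3333
1 gone 143.0
30.025
2 gone 355.0
33.6167
[-33.   8. 147. 168.] 35.1583
```

View pics/crop3.png

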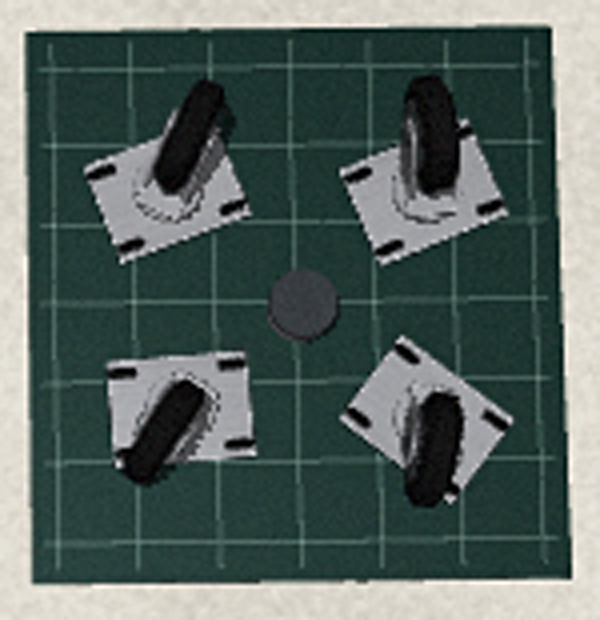

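Crop 3: the three sound forks at (430,125), (160,430) and (435,450) are past a full turn, and no plate has shifted. The bad caster's wheel still points to (190,135). Now I grip its fork across the axle.

```bash
python3 - <<'E'
from h import *
d=np.load("c.npz"); c=d["C"][0]; th=np.radians(-33)
a=np.array([-np.sin(th),np.cos(th)]); R=np.array([[-a[1],a[0],0],[a[0],a[1],0],[0,0,-1.]])
g=np.array([*(c+0.022*np.array([np.cos(th),np.sin(th)])),0.056])
robot.gripper_to(0.07); robot.move_ptp(g+[0,0,.11],R); robot.move_linear(g,0.15)
robot.gripper_to(0.0); s=robot.get_state(); print("grip",s["opening"],s["grasp_force"],s["time"])
if s["opening"]>0.028:
    robot.move_linear(g+[0,0,.04],0.1); s=robot.get_state(); print(s["opening"],s["force"],s["time"])
cv2.imwrite("pics/side1.png",robot.grab_frame("side")[:,:,::-1]); np.savez("g.npz",g=g,R=R)
E
```

```text
grip 0.0346068732563894 29.533676952123642 39.75
0.03524361206782239 [ 0.25423518  0.41783327 -8.18887994] 40.3
```

View pics/side1.png

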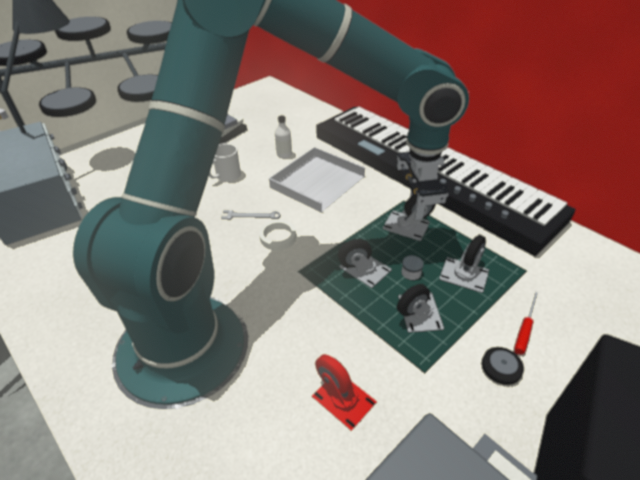

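Side view: the caster is held and lifted, with its plate near (405,222) roughly level. The wrist force shows about 8.2 N of weight. Now I carry it to the tray.

```bash
python3 - <<'E'
from h import *
d=np.load("c.npz"); c=d["C"][0]; q=np.load("g.npz"); g=q["g"]
t=g+[0.627-c[0],0.230-c[1],0]
robot.move_linear(t+[0,0,.04],0.15); h=robot.move_linear(t-[0,0,.0015],0.06,threshold=12)
print("down",h,robot.get_state()["ee_pos"][2],robot.get_state()["force"],robot.get_state()["opening"])
robot.gripper_to(0.06); robot.pause(.2); p=robot.get_state()["ee_pos"]; robot.move_linear(p+[0,0,.12],0.2)
robot.move_ptp([0.38,-0.02,0.25],RT); print(robot.get_state()["time"])
T=robot.grab_frame("top"); S=robot.grab_frame("side")
a=cv2.resize(T[125:285,190:470],(784,448)); b=S[120:260,240:520]
cv2.imwrite("pics/end.png",a[:,:,::-1]); cv2.imwrite("pics/ends.png",cv2.resize(b,(700,350))[:,:,::-1])
E
```

```text
down False 0.05472618033132969 [-0.2586037  -1.36917051 -8.08587315] 0.03526691226819272
46.6583
```

View pics/end.png

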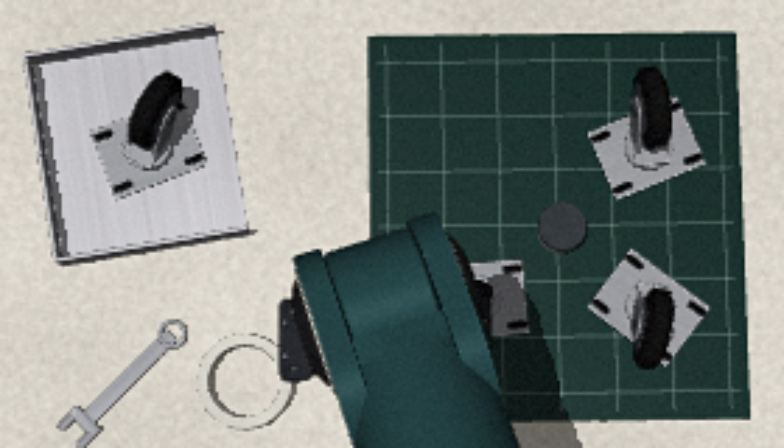

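View pics/ends.png

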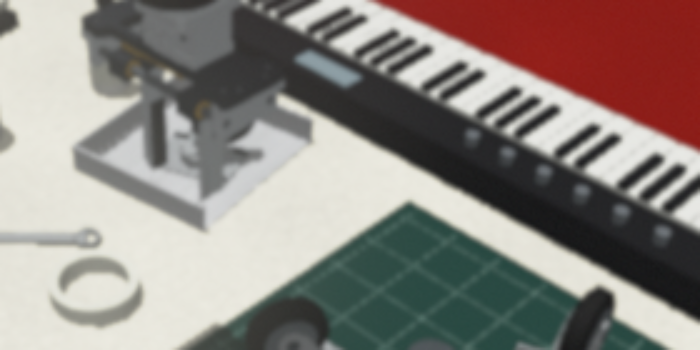

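The bad caster stands upright on its plate, centred in the tray near (150,162) in the top crop. The sound ones I can see haven't moved, and the arm is clear, so I'm handing in.

```bash
python3 -c "
from rig import robot
print(robot.sign_off())"
```

```text
the job is handed in; nothing more can be done
None
```

I handed the job in at about 47 s: the bad caster (upper left in the top view) stands on its plate in the scrap tray, and the three sound ones, each turned past a full turn by my reckoning from the camera, are still in place on the mat; the sign-off returned no verdict.

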